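Fit the speed knob on the gearbox spindle and hold it home

ROBOT

A 7-joint arm with a two-finger parallel gripper is mounted at the origin on the work surface. World frame = base frame: x ahead of the robot, y to its left, z up, the work surface at z = 0. Lengths are in mm, angles in rad, forces in N, time in s.
With the tool pointing down it reaches from about 350 to 900 mm from the base axis. Payload 19.9 kg.
Tool frame: the origin (TCP) lies midway between the tips of the shut fingers; the grasp point (between the pads) lies 19 mm behind it; z points along the fingers, y is the line along which they close (so a half turn about z gives the same grasp; the last joint's range is limited). The gripper opens to 85 mm and grips with 20 to 120 N. Pads are 22 mm wide; open, the fingers measure 114 mm over their backs; the gripper's body (76 mm by 85 mm) begins 54 mm behind the grasp point. The pads swing forward as they close: fully open they stand 13 mm farther back than shut.
Start: joints at [-1.264, 0.417, -0.01, 1.614, 0.005, 1.111, -0.053], TCP at [213.595, 587.349, 231.26] pointing down, gripper open.
Joint ranges: [-2.81, 2.81], [-0.39, 2.02], [-1.27, 1.25], [0.06, 2.57], [-1.19, 4.33], [0.19, 2], [-2.82, 2.82]. Speed limits (rad/s): [1.89, 1.89, 2.39, 2.39, 3.01, 3.01, 3.01].

INTERFACE

Orientations are given as a unit quaternion [w, x, y, z].
In Python, from station import state, read_camera, hand_in, recognise, landmark_of gives the robot as it stands.
- The arm moves only by the shell command python3 -m jog 'ROWS' [FORCE]. ROWS is JSON, a list of rows, each an object of numbers: "tx", "ty", "tz": the shift along the tool's x, y, z as a fraction of full scale; "ax", "ay", "az": the turn, a rotation vector about the tool's x, y, z as a fraction of full scale; "grip": the gripper command: -1 is shut, 1 is fully open, values between are in proportion. In form: [{"tx": .., "ty": .., "tz": .., "ax": .., "ay": .., "az": .., "grip": ..}, ...]. A call has 1 to 10 rows; each row shifts and turns the commanded pose from where the row before left it, along the tool's axes as they then stand; what a row does not reach is not made up. Full scale, the value 1, is 5 cm for a shift and 90 degrees for a turn. A row lasts 1/10 s, in which the tool goes at most 50 mm and 8.59 degrees, less where a joint would pass 70% of its speed; a pose out of reach is approached as far as the arm can. A call with a number of a shift or a turn outside -1 to 1 is refused whole. A call with a gripper value outside its range is refused whole. The fingers move at their own pace and stop on an object; FORCE is the grip in N (left out, the last holds). Time passes only in rows, so rows that do not move let the fingers close. It gives the time, the measured TCP pose, the force, the opening and the grip force at its end, in the units of the state.
- state(): the state, without advancing time (a new reading comes with each control period).
- read_camera(name): name is "scene" or "side" or "wrist"; returns a dict with "pixels" (480x640x3 uint8, red, green, blue), "range_z" (480x640 float32, mm along the optical axis (not along the pixel's ray), 0 where there is no reading), "fx", "fy", "cx", "cy" (pixels), "extrinsics" (4x4, takes a point from camera to world coordinates); the wrist camera has in their place "T_tool_cam" (4x4, takes a point from camera to tool coordinates, whose origin is the TCP and whose axes are the flange's). Camera axes: x right, y up, looking along -z (the intrinsics and any distortion apply to the point x, -y, -z); pixel columns grow to the right and rows downward; lengths in mm; the calibration is good to about 2 mm. A picture is of the moment at which its call begins: read the wrist's pose just before it.
- hand_in(): hands the job in; it is judged then, once.
Trained networks look in a picture, given as the dict that the camera call returned (one of the last four; its "shot" number tells which), for a name from the list of things; names that differ only in an ending like _2 or _b are one class to them, and where a whole thing is asked for, a point or a joint stands for the part that bears it (a point fixed in the world has none). Each returns a list of dicts, best first, with "conf" (0 to 1); they miss things now and then, are a little off and sometimes report something else, mostly with a low value. They report only what shows in the picture. A call takes as long as a camera call. They do not tell look-alikes from the thing itself.
- recognise(picture, label): "xyz" ([x, y, z] in mm, in world coordinates, good to about 4 mm: the middle of the surface that is visible of it).
- landmark_of(picture, label): "xyz" ([x, y, z] in mm, in world coordinates, good to about 4 mm: a listed point, or the origin of a listed thing).
The state is a dict: "clock": time; "joint_positions": joint angles; "joint_vel": joint speeds; "effort": joint torques, N m; "position": TCP position; "orientation": TCP orientation; "wrist_force": force on the tool from outside, world axes, zero at the start; "moment": the same for the moment, N m; "width": finger opening in mm; "grip_force": force on a finger pad.
Only numpy, scipy, OpenCV 4.12 (cv2) and the standard library are available. Lean on these libraries where they do the work, as an engineer would, in place of code of your own. Each camera call takes 0.05 s, during which the arm holds its last target. There are 200 camera calls.

TASK

Press the sprung lever on the gearbox down until its catch holds it by itself, which draws the steel shutter back off the D-shaped spindle. Then take the grey knob with the bar grip and pointed nose, turn it so that its D bore matches the spindle's flat, push it fully home against the sprung collar and finish while still holding it pressed there, since the spring lifts it if you let go. Leave the other things on the bench where they are.

Things in the scene. Friction and masses are not known exactly. Their poses are not given: they have to be found in the camera images.
- lever (a joint): angle of the gearbox's release lever: 0 = up (sprung), 0.48 rad = hard stop. It needs 2 N at the pad at first, about 9 N and a brief jolt from 0.2 rad where it meets the sprung catch, little past 0.33; from 0.45 the catch holds it by itself (push to the stop; it then rests at about 0.44). On its way it draws the shutter back
- lever_pad (a point): top centre of the round black press pad, 28 mm diameter, at the lever's free end, towards the robot (the gearbox's -x). Lever 90 mm from hinge to pad; the pad sinks 41 mm from up to its stop and shifts less than 10 mm sideways. Axes turn with the lever; at angle 0 they are the gearbox's
- gearbox: grey gearbox bolted to the bench at various yaws, foot 230 x 230 mm, flat top face 60 mm above the bench, no part above 135 mm; origin on the bench, z up, x away from the robot at yaw 0. The spindle stands 20 mm to its -x and 45 mm to its -y, the lever at its +y side. Two rails 6 mm high run along x on the top face, 36 mm either side of the spindle
- shutter (a joint): how far (m) the shutter has slid back along the gearbox's +x: 0 = over the spindle, 0.079 = open, lever caught. Steel hood 64 mm (x) by 80 mm (y), its roof 88 to 92 mm above the bench, centred on the spindle when shut. Linked to the lever and moves with it
- spindle_tip (a point): centre of the top end of the upright steel D-spindle: 20 mm diameter, with a flat 6 mm from the axis on its +x side (x of this frame points square out of the flat, roughly towards the robot), z up. It stands 22 mm above the gearbox's top face, tip chamfered. Stiff to turn (0.6 N m)
- collar (a joint): how far (m) the sprung brass collar round the spindle's foot, 36 mm diameter, is pressed down: 0 = 6 mm proud of the gearbox's top face, 0.006 = flush. 4 N starts it moving, 10 N sinks it flush
- knob_centre (a point): centre (28 mm up on its axis) of the grey knob to fit, 56 mm tall, 80 to 170 g on the bench, z up. Skirt 52 mm diameter, 28 mm tall; on it a bar grip 14 mm wide (y), 46 long (x), 28 tall, with a nose on +x (towards the robot). Blind D bore from below: 22 mm diameter, 24 deep, flat 7 mm from the axis on the nose (+x) side. Fully home, skirt on the top face, this point is 6 mm above the spindle's tip
- knob_nose (a point): tip of the knob's nose, 36 mm from the bore axis, 40 mm above the knob's underside
- knob: the same knob; origin on its axis at the underside, axes as at its centre
- round_knob: plain round grey knob without a bar or nose, 44 mm diameter, 46 mm tall, round-bored, not wanted; origin at the centre of its underside
- pulley: cream plastic belt pulley, 64 mm diameter, 30 mm tall, lying flat; origin at the centre of its underside
- tube: aluminium tube offcut standing on end, 50 mm diameter, 70 mm tall; origin at the centre of its underside
- wrench: open wrench lying on the bench; origin about its middle, on the bench
- screwdriver: screwdriver lying on the bench; origin about its middle, on the bench
- block: grey plastic block 60 x 40 x 25 mm; origin at the centre of its underside
Mind the look-alikes: they are no part of the job. What is shaped like the knob but purple or turquoise is not meant.

How it is judged (in metres and radians):
On the way, in this order (a step that is already met when the one before it is completed fails the run):
1. the lever is down and its catch holds it with the robot off the gearbox (value of joint lever above 0.39 rad and contact force between each of the fingers, the arm and gearbox below 0.3 N), for 0.2 s.
2. the knob is on the spindle, flat to flat (horizontal distance between knob_centre and spindle_tip below 0.004 m and x of knob_nose in the frame of spindle_tip above 0.03 m and angle between knob_centre's own z axis and vertical below 0.08 rad and z of knob_centre in the frame of spindle_tip below 0.014 m), for 0.1 s.
At the end, for the whole second after the job is handed in: The lever is still latched (over 0.39 rad); the knob is upright on the spindle (within 4 mm of its axis, tilt under 0.08 rad, nose on the flat's side), home to within 2 mm of the gearbox face, and the gripper is still on it, the knob pressed on the gearbox with more than 6 N (horizontal distance between knob_centre and spindle_tip below 0.004 m and x of knob_nose in the frame of spindle_tip above 0.03 m and angle between knob_centre's own z axis and vertical below 0.08 rad and value of joint lever above 0.39 rad and z of knob_centre in the frame of spindle_tip below 0.008 m and contact force between knob and gearbox above 6 N and contact force between the fingers and knob above 3 N); the arm keeps its last pose, push and grip.
It fails at once if one of the other things on the bench is pushed more than 30 mm (distance of any of round_knob, pulley, tube, wrench, screwdriver, block from where it was at the start of the episode above 0.03 m).
It also fails if it takes over 51 s, if anything falls off the work surface, if the arm or the gripper's body presses on something with over 40 N, if the wrist force passes 120 N, or if a joint passes its speed limit or range.

## Working session

There is one attempt and no reset: what is moved stays moved. The work goes in short steps, Python scripts to look and compute and a shell command to move; the robot and the scene stay as the last step left them, time stands still between calls to the robot, and variables do not carry over. Pictures are saved under pics/ and viewed, at most 10 in all, crops included, and the job is handed in when it is done.

```bash
mkdir -p pics; ls
cat > h.py <<'E'
import numpy as np,cv2
from station import *
def w(p,u,v):
    z=p["range_z"][int(v),int(u)]
    c=np.array([(u-p["cx"])/p["fx"]*z,-(v-p["cy"])/p["fy"]*z,-z,1])
    return (p["extrinsics"]@c)[:3]
def px(p,X):
    c=np.linalg.inv(p["extrinsics"])@np.append(X,1)
    return p["cx"]+p["fx"]*c[0]/-c[2],p["cy"]-p["fy"]*c[1]/-c[2]
E
python3 - <<'E'
from h import *
np.set_printoptions(precision=1,suppress=True)
s=state();print(s["clock"],s["position"],s["orientation"],s["width"])
for n in("scene","side"):
    p=read_camera(n);cv2.imwrite(f"pics/{n}.png",p["pixels"][:,:,::-1])
    print(n,p["extrinsics"][:3,3],sorted(p))
    for l in("lever_pad","gearbox","spindle_tip","knob_centre","knob_nose","knob","round_knob","pulley","tube","block","wrench","screwdriver"):
        print(l,[(np.array(d["xyz"]),round(d["conf"],2),np.round(px(p,d["xyz"]))) for d in landmark_of(p,l)[:4]])
E
```

```text
pics
0.0 [213.5 587.  230.6] [-0.   0.2  1.  -0. ] 85.7449147728385
scene [1112.9  631.9  650. ] ['cx', 'cy', 'extrinsics', 'fx', 'fy', 'pixels', 'range_z', 'shot']
lever_pad [(array([540.1, 107.1, 128.8]), 0.68, array([370., 254.]))]
gearbox [(array([594.1,  61.8,  -3.3]), 0.92, array([334., 303.]))]
spindle_tip []
knob_centre [(array([ 761.4, -191.1,   27.5]), 0.97, array([212., 267.])), (array([ 640.9, -243. ,   26.8]), 0.71, array([244., 241.])), (array([ 729.1, -279.7,   29.3]), 0.61, array([207., 246.])), (array([ 636.7, -345.1,   34.4]), 0.55, array([226., 223.]))]
knob_nose [(array([ 603.8, -244.9,   38.8]), 0.89, array([256., 233.])), (array([ 770.8, -159.1,   40.4]), 0.7, array([214., 271.])), (array([ 672.5, -324.8,   39.3]), 0.65, array([218., 229.])), (array([ 742.9, -314.2,   40.7]), 0.6, array([195., 239.]))]
knob [(array([ 636.1, -243.8,    0.1]), 0.84, array([247., 249.])), (array([ 761.8, -190. ,    2.5]), 0.72, array([213., 276.])), (array([ 726.3, -276.8,   -1.4]), 0.63, array([210., 256.])), (array([ 640.9, -341.6,   -1.4]), 0.59, array([227., 235.]))]
round_knob
[... 1085 characters left out ...]
5,    2.6]), 0.9, array([451., 295.])), (array([ 759.2, -195.1,   -2.9]), 0.77, array([430., 269.])), (array([ 639.3, -339.7,   -2.7]), 0.57, array([441., 334.]))]
round_knob [(array([ 471.3, -260.9,    2.3]), 0.59, array([349., 347.]))]
pulley [(array([779.5, -87.7,   1.3]), 0.85, array([403., 240.]))]
tube [(array([ 574.7, -448.1,   -4.5]), 0.85, array([461., 389.]))]
block [(array([ 364. , -141.8,   -1.3]), 0.75, array([267., 334.])), (array([590.6,  58.9,   2.8]), 0.51, array([302., 237.]))]
wrench [(array([ 397.2, -459.1,   -0.2]), 0.68, array([392., 448.]))]
screwdriver [(array([420.7, 398.6,   0.3]), 0.9, array([173., 195.])), (array([542.1, 106.3, 129.6]), 0.59, array([271., 190.]))]
```

Run:
```python
import cv2,numpy as np
a=cv2.imread("pics/scene.png");b=cv2.imread("pics/side.png")
A=cv2.resize(a[190:350,170:430],None,fx=3,fy=3)
cv2.imwrite("pics/a.png",A)
B=cv2.resize(b[150:390,230:510],None,fx=2.5,fy=2.5);cv2.imwrite("pics/b.png",B)
```

```text
(no output)
```

View pics/a.png

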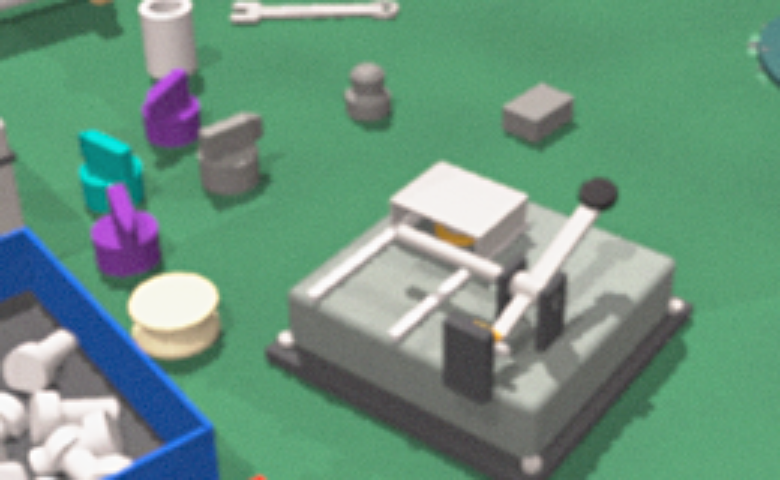

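View pics/b.png

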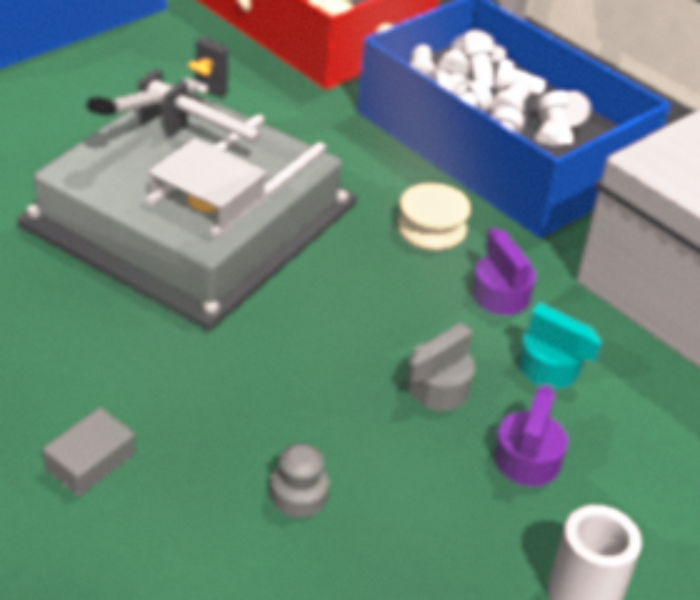

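The scene crop shows the candidates at these scene pixels: grey bar knob (245,241), purple (213,267) and (227,228), turquoise (208,248), and plain round grey (292,222). I choose the grey one with bar and nose at (245,241), which the crop confirms. Lever pad is at about (370,254).

Run:
```python
from h import *
np.set_printoptions(precision=1,suppress=True)
p=read_camera("scene");q=read_camera("side")
def pts(p):
    v,u=np.mgrid[0:480,0:640];z=p["range_z"]
    c=np.stack([(u-p["cx"])/p["fx"]*z,-(v-p["cy"])/p["fy"]*z,-z,np.ones_like(z)],-1)
    P=(c@p["extrinsics"].T)[...,:3];return P[z>0]
P=np.vstack([pts(p),pts(q)])
m=(np.hypot(P[:,0]-592,P[:,1]-59)<175)
T=P[m&(abs(P[:,2]-60)<4)];print("top",len(T),T[:,2].mean(),cv2.minAreaRect(T[:,:2].astype(np.float32)))
# robust yaw via top: trimmed
S=P[m&(abs(P[:,2]-90)<3.5)&(P[:,1]<80)]
print("roof",len(S),cv2.minAreaRect(S[:,:2].astype(np.float32)),np.median(S,0))
L=P[m&(P[:,2]>122)];print("pad",len(L),np.median(L,0))
F=P[(np.hypot(P[:,0]-592,P[:,1]-59)<200)&(P[:,2]>6)&(P[:,2]<70)&(P[:,1]>-120)&(P[:,0]<740)];print("all",cv2.minAreaRect(F[:,:2].astype(np.float32)))
K=P[(np.hypot(P[:,0]-638,P[:,1]+245)<45)&(P[:,2]>33)];
print("knobtop",len(K),K[K[:,2]>50].mean(0),cv2.minAreaRect(K[:,:2].astype(np.float32)))
for c in(p,q):
  for l in("knob_nose","knob_centre","gearbox","lever_pad"):
    print(l,[np.array(d["xyz"]) for d in landmark_of(c,l) if d["conf"]>.5])
```

```text
top 6578 59.963012825676024 ((609.519287109375, 61.34911346435547), (219.11444091796875, 210.94309997558594), 15.434810638427734)
roof 1185 ((601.087890625, 17.67188262939453), (110.52678680419922, 91.48924255371094), 21.670324325561523) [587.   10.2  91.8]
pad 196 [540.  104.6 129.1]
all ((602.7872314453125, 59.02107238769531), (235.37615966796875, 233.0550994873047), 14.974040031433105)
knobtop 515 [ 633.3 -242.8   54.7] ((631.0888671875, -242.01893615722656), (63.67131042480469, 18.51816749572754), 3.6236865520477295)
knob_nose [array([ 606.3, -246.1,   38.9]), array([ 673.8, -328.1,   40.9]), array([ 742.3, -313.2,   41.8]), array([ 773.4, -160.3,   38.9])]
knob_centre [array([ 638.8, -243.2,   24.1]), array([ 760.6, -194.4,   29.6]), array([ 729. , -279.2,   25.3])]
gearbox [array([594.6,  64. ,  -4.9])]
lever_pad [array([541.3, 106.5, 128.6])]
knob_nose [array([ 774.6, -162.3,   40.8]), array([ 734.7, -316.6,   41.8]), array([ 666.2, -329.4,   39.5]), array([ 601.6, -242.9,   37. ])]
knob_centre [array([ 758.3, -196.4,   30.1]), array([ 733.8, -279.1,   31.2])]
gearbox [array([591. ,  58.9,   0.9])]
lever_pad [array([538.7, 106.4, 128.7])]
```

```bash
cat >> h.py <<'E'
from scipy.spatial.transform import Rotation as R
def Rt(s):
    o=s["orientation"];return R.from_quat([o[1],o[2],o[3],o[0]])
def go(t,yaw=None):
    """needed shift in full-scale units along tool axes; yaw = wanted world angle of tool y axis (deg)"""
    s=state();r=Rt(s);d=r.inv().apply(np.array(t)-s["position"])/50
    y=r.as_matrix()[:,1];a=np.degrees(np.arctan2(y[1],y[0]))
    print("clock",s["clock"],"pos",np.round(s["position"],1),"yaw_y",round(a,2),"tilt z",np.round(r.as_matrix()[:,2],3),"F",np.round(s["wrist_force"],1),"w",round(s["width"],1),"gf",round(s["grip_force"],1))
    print("shift units",np.round(d,3))
    if yaw is not None:
        e=(yaw-a+90)%180-90;print("az units",round(-e/90,3),"deg",round(e,1))
E
python3 -c "
from h import *
go([540,106,150],105)"
```

```text
clock 1.8 pos [213.6 587.3 231.3] yaw_y 70.01 tilt z [-0. -0. -1.] F [-0.2  0.6  0.1] w 85.6 gf 0.0
shift units [-9.425 -6.816  1.626]
az units -0.389 deg 35.0
```

```bash
python3 -m jog '[{"tx":-0.78,"ty":-0.57,"tz":0,"grip":-1},{"tx":-0.78,"ty":-0.57,"tz":0,"grip":-1},{"tx":-0.78,"ty":-0.57,"tz":0,"grip":-1},{"tx":-0.78,"ty":-0.57,"tz":0,"grip":-1},{"tx":-0.78,"ty":-0.57,"tz":0,"grip":-1},{"tx":-0.78,"ty":-0.57,"tz":0,"grip":-1},{"tx":-0.78,"ty":-0.57,"tz":0,"grip":-1},{"tx":-0.78,"ty":-0.57,"tz":0.1,"grip":-1},{"tx":-0.78,"ty":-0.57,"tz":0.3,"grip":-1},{"tx":-0.78,"ty":-0.57,"tz":0.3,"grip":-1}]'; python3 -c "
from h import *
go([540,106,150],105)"
```

```text
clock 1.8 pos [213.6 587.3 231.3] yaw_y 70.01 tilt z [-0. -0. -1.] F [-0.2  0.6  0.1] w 85.6 gf 0.0
shift units [-9.425 -6.816  1.626]
az units -0.389 deg 35.0$[0]: bad value
```

```bash
python3 -m jog '[{"tx":-0.78,"ty":-0.57,"tz":0,"ax":0,"ay":0,"az":0,"grip":-1},{"tx":-0.78,"ty":-0.57,"tz":0,"ax":0,"ay":0,"az":0,"grip":-1},{"tx":-0.78,"ty":-0.57,"tz":0,"ax":0,"ay":0,"az":0,"grip":-1},{"tx":-0.78,"ty":-0.57,"tz":0,"ax":0,"ay":0,"az":0,"grip":-1},{"tx":-0.78,"ty":-0.57,"tz":0,"ax":0,"ay":0,"az":0,"grip":-1},{"tx":-0.78,"ty":-0.57,"tz":0,"ax":0,"ay":0,"az":0,"grip":-1},{"tx":-0.78,"ty":-0.57,"tz":0,"ax":0,"ay":0,"az":0,"grip":-1},{"tx":-0.78,"ty":-0.57,"tz":0.1,"ax":0,"ay":0,"az":0,"grip":-1},{"tx":-0.78,"ty":-0.57,"tz":0.3,"ax":0,"ay":0,"az":0,"grip":-1},{"tx":-0.78,"ty":-0.57,"tz":0.3,"ax":0,"ay":0,"az":0,"grip":-1}]'; python3 -c "
from h import *
go([540,106,150],105)"
```

```text
clock: 2.8
position: [483.1, 185.5, 196.7]
orientation: [0.001, 0.173, 0.985, 0.0]
wrist_force: [1.2, 1.5, -0.1]
width: 0.0
grip_force: 0.0
clock 2.8 pos [483.1 185.5 196.7] yaw_y 70.03 tilt z [ 0.001  0.001 -1.   ] F [ 1.2  1.5 -0.1] w 0.0 gf 0.0
shift units [-1.612 -1.107  0.935]
az units -0.389 deg 35.0
```

```bash
python3 -m jog '[{"tx":-0.62,"ty":-0.42,"tz":0,"ax":0,"ay":0,"az":0,"grip":-1},{"tx":-0.6,"ty":-0.4,"tz":0.3,"ax":0,"ay":0,"az":0,"grip":-1},{"tx":-0.4,"ty":-0.29,"tz":0.4,"ax":0,"ay":0,"az":0,"grip":-1},{"tx":0,"ty":0,"tz":0.25,"ax":0,"ay":0,"az":0,"grip":-1},{"tx":0,"ty":0,"tz":0,"ax":0,"ay":0,"az":0,"grip":-1}]'
python3 - <<'E'
from h import *
go([540,106,150])
p=read_camera("side");cv2.imwrite("pics/c.png",cv2.resize(p["pixels"][100:300,180:400,::-1],None,fx=3,fy=3))
print([d for d in landmark_of(p,"lever_pad")][:2])
E
```

```text
clock: 3.3
position: [538.3, 107.1, 147.6]
orientation: [-0.001, 0.174, 0.985, -0.001]
wrist_force: [-0.1, 0.8, -0.0]
width: 0.3
grip_force: 0.0
clock 3.3 pos [538.3 107.1 147.6] yaw_y 69.97 tilt z [-0.003 -0.001 -1.   ] F [-0.1  0.8 -0. ] w 0.3 gf 0.0
shift units [-0.039 -0.009 -0.048]
[{'xyz': [543.1, 108.2, 130.3], 'conf': 0.75}]
```

View pics/c.png

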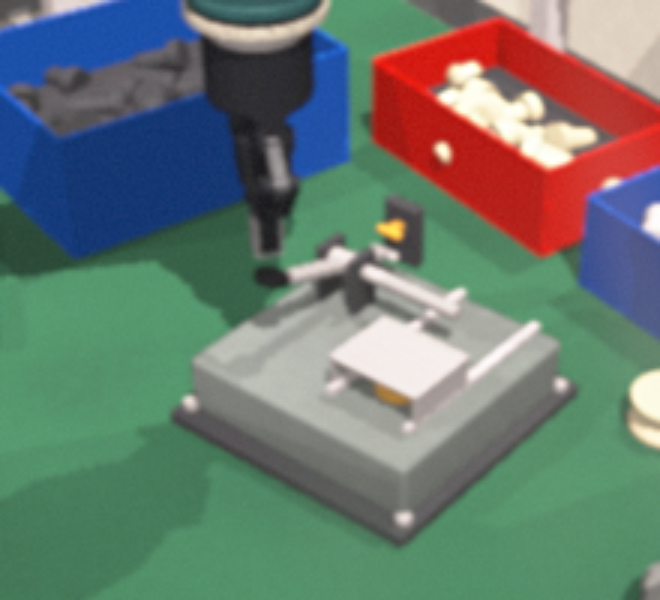

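The fingers stand just above the black pad (crop 270,265). Press.

```bash
python3 -m jog '[{"tx":0,"ty":0,"tz":0.2,"ax":0,"ay":0,"az":0,"grip":-1},{"tx":0,"ty":0,"tz":0.15,"ax":0,"ay":0,"az":0,"grip":-1},{"tx":0,"ty":0,"tz":0.15,"ax":0,"ay":0,"az":0,"grip":-1},{"tx":0,"ty":0,"tz":0.12,"ax":0,"ay":0,"az":0,"grip":-1},{"tx":0,"ty":0,"tz":0.12,"ax":0,"ay":0,"az":0,"grip":-1},{"tx":0,"ty":0,"tz":0.12,"ax":0,"ay":0,"az":0,"grip":-1},{"tx":0,"ty":0,"tz":0.12,"ax":0,"ay":0,"az":0,"grip":-1},{"tx":0,"ty":0,"tz":0.1,"ax":0,"ay":0,"az":0,"grip":-1},{"tx":0,"ty":0,"tz":0,"ax":0,"ay":0,"az":0,"grip":-1}]'; python3 -m jog '[{"tx":0,"ty":0,"tz":0.06,"ax":0,"ay":0,"az":0,"grip":-1},{"tx":0,"ty":0,"tz":0.06,"ax":0,"ay":0,"az":0,"grip":-1},{"tx":0,"ty":0,"tz":0,"ax":0,"ay":0,"az":0,"grip":-1}]'
```

```text
clock: 4.3
position: [539.0, 107.2, 94.4]
orientation: [-0.0, 0.174, 0.985, -0.0]
wrist_force: [-0.6, -0.1, 0.5]
width: 0.1
grip_force: 0.0
clock: 4.6
position: [539.5, 107.3, 89.0]
orientation: [0.0, 0.174, 0.985, 0.0]
wrist_force: [-0.2, -0.6, 2.7]
width: 0.3
grip_force: 1.5
```

```bash
python3 -m jog '[{"tx":0,"ty":0,"tz":0.06,"ax":0,"ay":0,"az":0,"grip":-1},{"tx":0,"ty":0,"tz":0.04,"ax":0,"ay":0,"az":0,"grip":-1},{"tx":0,"ty":0,"tz":0,"ax":0,"ay":0,"az":0,"grip":-1}]'
```

```text
clock: 4.9
position: [540.1, 107.4, 86.7]
orientation: [0.001, 0.174, 0.985, 0.001]
wrist_force: [-17.2, -2.4, 51.2]
width: -0.1
grip_force: 26.1
```

```bash
python3 -m jog '[{"tx":0,"ty":0,"tz":-0.4,"ax":0,"ay":0,"az":0,"grip":-1},{"tx":0,"ty":0,"tz":-0.9,"ax":0,"ay":0,"az":0,"grip":-1},{"tx":0,"ty":0,"tz":-0.9,"ax":0,"ay":0,"az":0,"grip":-1},{"tx":0,"ty":-0.5,"tz":-0.8,"ax":0,"ay":0,"az":0,"grip":0.5},{"tx":0,"ty":-0.5,"tz":-0.5,"ax":0,"ay":0,"az":0,"grip":1},{"tx":0,"ty":0,"tz":0,"ax":0,"ay":0,"az":0,"grip":1}]'
python3 - <<'E'
from h import *
go([638,-245,150],90)
for n in("side","scene"):
    p=read_camera(n);cv2.imwrite(f"pics/d_{n}.png",cv2.resize(p["pixels"][150:330,220:420,::-1],None,fx=3,fy=3))
    print([d for d in landmark_of(p,"spindle_tip")][:2],[px(p,d["xyz"]) for d in landmark_of(p,"spindle_tip")][:2])
s=state();p=read_camera("wrist");cv2.imwrite("pics/w1.png",p["pixels"][:,:,::-1]);print(s["position"],p["T_tool_cam"])
E
```

```text
clock: 5.5
position: [522.9, 57.5, 262.8]
orientation: [0.003, 0.175, 0.985, 0.001]
wrist_force: [0.1, 0.6, -0.1]
width: 43.2
grip_force: 0.0
clock 5.5 pos [522.9  57.5 262.8] yaw_y 69.81 tilt z [ 0.005  0.001 -1.   ] F [ 0.1  0.6 -0.1] w 43.2 gf 0.0
shift units [-4.238 -4.89   2.262]
az units -0.224 deg 20.2
[{'xyz': [585.7, 8.3, 78.1], 'conf': 0.55}, {'xyz': [364.3, -138.8, 2.0], 'conf': 0.37}] [(np.float64(313.2629443389393), np.float64(222.92158776217804)), (np.float64(266.09803970331893), np.float64(332.3300987938091))]
[{'xyz': [584.6, 9.2, 80.2], 'conf': 0.55}, {'xyz': [577.4, -449.2, -1.8], 'conf': 0.21}] [(np.float64(323.09214593953016), np.float64(260.0842860775064)), (np.float64(227.4233248099543), np.float64(213.7357800636421))]
[521.85956339  60.9853209  258.04825691] [[-1.31508813e-04  9.53158042e-01  3.02472693e-01  7.79990484e+01]
 [ 9.99999986e-01  9.39078195e-05  1.38854908e-04 -6.20247556e-01]
 [ 1.03946121e-04  3.02472708e-01 -9.53158041e-01 -1.43199186e+02]
 [ 0.00000000e+00  0.00000000e+00  0.00000000e+00  1.00000000e+00]]
```

View pics/w1.png

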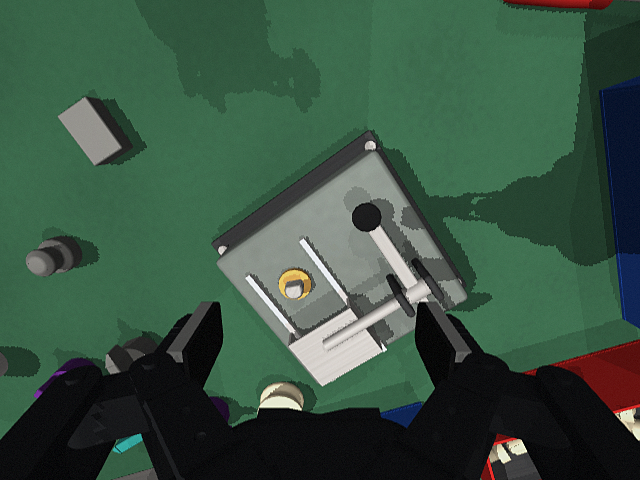

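The lever is latched and the shutter is open: the spindle shows at (293,289) with its brass collar, and the black pad at (367,216). I'll crop in on the flat.

```bash
cat >> h.py <<'E'
def wv(p,s,u,v,zw):
    """wrist pixel -> world at height zw"""
    T=p["T_tool_cam"];r=Rt(s);d=np.array([(u-p["cx"])/p["fx"],-(v-p["cy"])/p["fy"],-1])
    d=r.apply(T[:3,:3]@d);o=r.apply(T[:3,3])+s["position"]
    return o+d*(zw-o[2])/d[2]
def blend(p,s):
    M=np.eye(4);M[:3,:3]=Rt(s).as_matrix();M[:3,3]=s["position"];p["extrinsics"]=M@p["T_tool_cam"];return p
E
python3 - <<'E'
from h import *
np.set_printoptions(precision=1,suppress=True)
s=state();p=read_camera("wrist");blend(p,s)
print(s["position"],[ (d,px(p,d["xyz"])) for d in landmark_of(p,"spindle_tip")[:1]])
# rectify top view of plane z=82 around spindle: 8 px/mm
c=np.array([585,9]);g=np.array([[px(p,[c[0]+(i-200)/8,c[1]+(j-200)/8,82]) for i in (0,400)] for j in(0,400)],np.float32)
src=np.float32([g[0,0],g[0,1],g[1,0],g[1,1]]);dst=np.float32([[0,0],[400,0],[0,400],[400,400]])
W=cv2.warpPerspective(p["pixels"][:,:,::-1].copy(),cv2.getPerspectiveTransform(src,dst),(400,400),flags=cv2.INTER_CUBIC)
u,v=px(p,[585,9,82]);print(u,v)
C=cv2.resize(p["pixels"][int(v)-25:int(v)+25,int(u)-25:int(u)+25,::-1],(400,400),interpolation=cv2.INTER_CUBIC)
cv2.imwrite("pics/sp.png",np.hstack([W,C]))
Z=p["range_z"]
vv,uu=np.mgrid[int(v)-20:int(v)+20,int(u)-20:int(u)+20]
P=np.array([w(p,a,b) for a,b in zip(uu.ravel(),vv.ravel())]);Q=P[(P[:,2]>77)&(P[:,2]<90)]
print(len(Q),Q.mean(0),np.median(Q,0),cv2.minEnclosingCircle(Q[:,:2].astype(np.float32)))
E
```

```text
[522.   60.8 258.2] [({'xyz': [584.1, 13.7, 83.7], 'conf': 0.78}, (np.float64(296.9841388942144), np.float64(288.5914427221097)))]
293.1871792830022 290.01740918645544
242 [585.7   9.5  81.7] [585.3   9.3  82. ] ((585.420166015625, 9.035178184509277), 10.122824668884277)
```

View pics/sp.png

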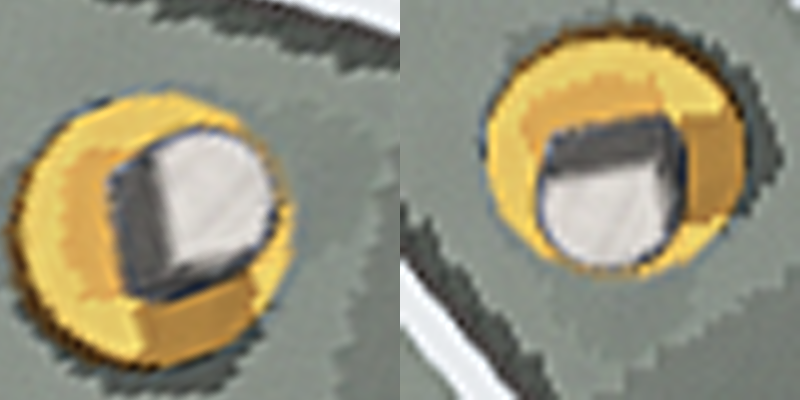

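Spindle circle is at (585.4, 9.0), and its flat normal points at about 169°. Now to above the knob.

```bash
python3 -c "
from h import *
go([638,-245,230],90)"; python3 -m jog '[{"tx":-0.6,"ty":-0.7,"tz":0,"ax":0,"ay":0,"az":0,"grip":1},{"tx":-0.6,"ty":-0.7,"tz":0,"ax":0,"ay":0,"az":0,"grip":1},{"tx":-0.6,"ty":-0.7,"tz":0,"ax":0,"ay":0,"az":0,"grip":1},{"tx":-0.6,"ty":-0.7,"tz":0,"ax":0,"ay":0,"az":0,"grip":1},{"tx":-0.6,"ty":-0.7,"tz":0,"ax":0,"ay":0,"az":0,"grip":1},{"tx":-0.6,"ty":-0.7,"tz":0,"ax":0,"ay":0,"az":0,"grip":1},{"tx":-0.6,"ty":-0.7,"tz":0.3,"ax":0,"ay":0,"az":0,"grip":1},{"tx":0,"ty":0,"tz":0.3,"ax":0,"ay":0,"az":-0.08,"grip":1},{"tx":0,"ty":0,"tz":0,"ax":0,"ay":0,"az":-0.08,"grip":1},{"tx":0,"ty":0,"tz":0,"ax":0,"ay":0,"az":-0.064,"grip":1}]'; python3 -m jog '[{"tx":0,"ty":0,"tz":0,"ax":0,"ay":0,"az":0,"grip":1},{"tx":0,"ty":0,"tz":0,"ax":0,"ay":0,"az":0,"grip":1}]'
python3 - <<'E'
from h import *
np.set_printoptions(precision=1,suppress=True)
go([638,-245,150],90)
s=state();p=read_camera("wrist");blend(p,s);cv2.imwrite("pics/w2.png",p["pixels"][:,:,::-1])
for l in("knob_nose","knob_centre"):print(l,[(np.array(d["xyz"]),d["conf"],px(p,d["xyz"])) for d in landmark_of(p,l)[:4]])
v,u=np.mgrid[0:480,0:640];z=p["range_z"]
c=np.stack([(u-p["cx"])/p["fx"]*z,-(v-p["cy"])/p["fy"]*z,-z,np.ones_like(z)],-1)
P=(c@p["extrinsics"].T)[...,:3][z>0]
k=np.hypot(P[:,0]-638,P[:,1]+245)<50
for lo,hi in((54,60),(24,30)):
    K=P[k&(P[:,2]>lo)&(P[:,2]<hi)];print(lo,len(K),cv2.minAreaRect(K[:,:2].astype(np.float32)),cv2.minEnclosingCircle(K[:,:2].astype(np.float32)),np.median(K,0))
E
```

```text
clock 5.95 pos [522.   60.7 258.5] yaw_y 70.05 tilt z [-0.001 -0.    -1.   ] F [-0.2  0.8 -0.6] w 85.1 gf 0.0
shift units [-4.267 -4.954  0.57 ]
az units -0.222 deg 20.0
clock: 6.95
position: [635.6, -241.8, 227.8]
orientation: [-0.001, -0.004, 1.0, 0.0]
wrist_force: [0.6, 0.2, -0.5]
width: 85.5
grip_force: 0.0
clock: 7.15
position: [635.8, -241.6, 229.0]
orientation: [-0.0, 0.0, 1.0, 0.0]
wrist_force: [0.3, -0.2, -0.3]
width: 85.4
grip_force: 0.0
clock 7.15 pos [ 635.8 -241.6  229. ] yaw_y 90.0 tilt z [-0.  0. -1.] F [ 0.3 -0.2 -0.3] w 85.4 gf 0.0
shift units [-0.  -0.1  1.6]
az units -0.0 deg 0.0
knob_nose [(array([ 602.7, -242.8,   41.7]), 0.98, (np.float64(317.67027051571563), np.float64(182.40439211736074))), (array([ 740. , -313.4,   41. ]), 0.96, (np.float64(253.6212930381916), np.float64(307.80630900010726))), (array([ 773.7, -160.7,   40.5]), 0.63, (np.float64(390.33930322723205), np.float64(334.16683442770886)))]
knob_centre [(array([ 762.1, -193.3,   28.9]), 0.96, (np.float64(360.7017239085165), np.float64(319.74072270157814))), (array([ 730. , -284.1,   29. ]), 0.86, (np.float64(281.0973290475301), np.float64(294.6228092755324))), (array([ 635.6, -243.5,   31.8]), 0.59, (np.float64(317.04392526831924), np.float64(213.12748852877826))), (array([ 637.6, -340.8,   30.5]), 0.59, (np.float64(223.33414919561193), np.float64(214.7438937344939)))]
54 723 ((633.0648193359375, -242.86085510253906), (53.37696075439453, 13.915291786193848), 2.329324960708618) ((633.035400390625, -242.3027801513672), 26.830015182495117) [ 633.7 -242.5   56.3]
24 1193 ((635.8383178710938, -242.97976684570312), (49.289390563964844, 51.246681213378906), 0.32242804765701294) ((636.2905883789062, -242.70376586914062), 26.045957565307617) [ 635.3 -235.3   28.5]
```

View pics/w2.png

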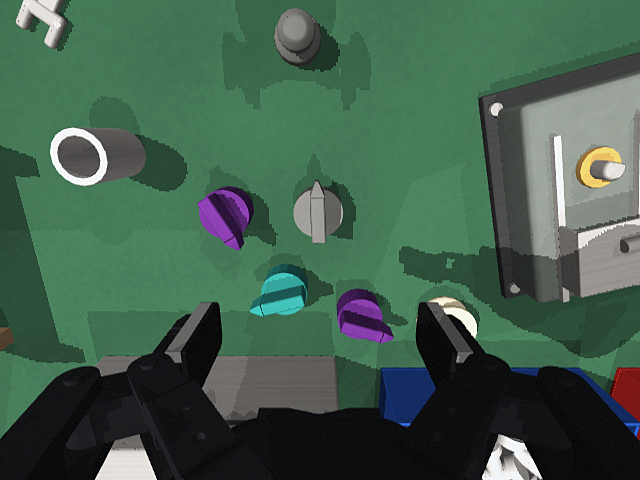

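The grey knob with nose is at (318,212), nose towards the robot (up in this picture), clear of the purple one at (226,215). Descend with the fingers half open.

```bash
python3 -m jog '[{"tx":-0.01,"ty":-0.024,"tz":0.7,"ax":0,"ay":0,"az":-0.017,"grip":0},{"tx":0,"ty":0,"tz":0.8,"ax":0,"ay":0,"az":0,"grip":0},{"tx":0,"ty":0,"tz":0.8,"ax":0,"ay":0,"az":0,"grip":0},{"tx":0,"ty":0,"tz":0.6,"ax":0,"ay":0,"az":0,"grip":0},{"tx":0,"ty":0,"tz":0.4,"ax":0,"ay":0,"az":0,"grip":0},{"tx":0,"ty":0,"tz":0.4,"ax":0,"ay":0,"az":0,"grip":0},{"tx":0,"ty":0,"tz":0.24,"ax":0,"ay":0,"az":0,"grip":0},{"tx":0,"ty":0,"tz":0,"ax":0,"ay":0,"az":0,"grip":0},{"tx":0,"ty":0,"tz":0,"ax":0,"ay":0,"az":0,"grip":0}]'
```

```text
clock: 8.2
position: [636.6, -243.1, 32.9]
orientation: [0.0, -0.015, 1.0, -0.0]
wrist_force: [0.1, -0.0, -0.2]
width: 42.7
grip_force: 0.0
```

```bash
python3 -m jog '[{"tx":0,"ty":0,"tz":0,"ax":0,"ay":0,"az":0,"grip":-1},{"tx":0,"ty":0,"tz":0,"ax":0,"ay":0,"az":0,"grip":-1},{"tx":0,"ty":0,"tz":0,"ax":0,"ay":0,"az":0,"grip":-1},{"tx":0,"ty":0,"tz":0,"ax":0,"ay":0,"az":0,"grip":-1},{"tx":0,"ty":0,"tz":0,"ax":0,"ay":0,"az":0,"grip":-1},{"tx":0,"ty":0,"tz":0,"ax":0,"ay":0,"az":0,"grip":-1}]' 70
```

```text
clock: 8.8
position: [636.8, -243.0, 33.2]
orientation: [0.001, -0.015, 1.0, -0.0]
wrist_force: [-1.6, 1.3, 6.4]
width: 12.6
grip_force: 68.3
```

```bash
python3 -m jog '[{"tx":0,"ty":0,"tz":-0.4,"ax":0,"ay":0,"az":0,"grip":-1},{"tx":0,"ty":0,"tz":-0.8,"ax":0,"ay":0,"az":0,"grip":-1},{"tx":0,"ty":0,"tz":-0.8,"ax":0,"ay":0,"az":0,"grip":-1},{"tx":0,"ty":0,"tz":-0.8,"ax":0,"ay":0,"az":0,"grip":-1},{"tx":0,"ty":0,"tz":-0.4,"ax":0,"ay":0,"az":0,"grip":-1},{"tx":0,"ty":0,"tz":0,"ax":0,"ay":0,"az":0,"grip":-1}]' 70
python3 - <<'E'
from h import *
go([585.4,9,175],79)
E
```

```text
clock: 9.4
position: [637.5, -243.5, 196.1]
orientation: [0.003, -0.015, 1.0, -0.001]
wrist_force: [0.4, 0.7, -1.0]
width: 12.7
grip_force: 68.8
clock 9.4 pos [ 637.5 -243.5  196.1] yaw_y 91.7 tilt z [ 0.005 -0.002 -1.   ] F [ 0.4  0.7 -1. ] w 12.7 gf 68.8
shift units [0.895 5.08  0.408]
az units 0.141 deg -12.7
```

```bash
python3 -m jog '[{"tx":0.13,"ty":0.72,"tz":0,"ax":0,"ay":0,"az":0,"grip":-1},{"tx":0.13,"ty":0.72,"tz":0,"ax":0,"ay":0,"az":0,"grip":-1},{"tx":0.13,"ty":0.72,"tz":0,"ax":0,"ay":0,"az":0,"grip":-1},{"tx":0.13,"ty":0.72,"tz":0,"ax":0,"ay":0,"az":0,"grip":-1},{"tx":0.13,"ty":0.72,"tz":0,"ax":0,"ay":0,"az":0,"grip":-1},{"tx":0.13,"ty":0.72,"tz":0.2,"ax":0,"ay":0,"az":0,"grip":-1},{"tx":0.12,"ty":0.76,"tz":0.2,"ax":0,"ay":0,"az":0,"grip":-1},{"tx":0,"ty":0,"tz":0,"ax":0,"ay":0,"az":0.07,"grip":-1},{"tx":0,"ty":0,"tz":0,"ax":0,"ay":0,"az":0.07,"grip":-1},{"tx":0,"ty":0,"tz":0,"ax":0,"ay":0,"az":0,"grip":-1}]'
python3 - <<'E'
from h import *
np.set_printoptions(precision=1,suppress=True)
s=state();p=read_camera("wrist");blend(p,s);cv2.imwrite("pics/w3.png",cv2.resize(p["pixels"][150:400,180:500,::-1],None,fx=2.4,fy=2.4))
go([586,9,125],79.2)
P=np.array([w(p,u,v) for v in range(480) for u in range(150,480) if p["range_z"][v,u]>0])
Q=P[(np.hypot(P[:,0]-585,P[:,1]-9)<22)&(P[:,2]>77)&(P[:,2]<87)];print("spindle",len(Q),Q.mean(0) if len(Q) else 0)
z=s["position"][2]
for a,b in((20,30),(-9,2)):
  K=P[(np.hypot(P[:,0]-585,P[:,1]-9)<45)&(P[:,2]>z+a)&(P[:,2]<z+b)]
  if len(K)>5:print(a,len(K),K.mean(0),cv2.minAreaRect(K[:,:2].astype(np.float32)),cv2.minEnclosingCircle(K[:,:2].astype(np.float32)))
print([(np.array(d["xyz"]),d["conf"],px(p,d["xyz"])) for d in landmark_of(p,"knob_nose")[:3]])
E
```

```text
clock: 10.4
position: [583.3, 9.9, 171.4]
orientation: [-0.001, 0.096, 0.995, -0.0]
wrist_force: [-0.4, 1.0, -2.0]
width: 12.7
grip_force: 68.8
clock 10.45 pos [583.4   9.7 171.5] yaw_y 79.24 tilt z [-0. -0. -1.] F [ 0.2 -0.9 -0.8] w 12.4 gf 68.8
shift units [-0.1 -0.   0.9]
az units 0.0 deg -0.0
spindle 0 0
20 4573 [577.2  10.6 194.9] ((580.1072998046875, 10.449941635131836), (38.96418762207031, 49.926612854003906), 44.01150894165039) ((578.3948974609375, 9.948625564575195), 28.40266227722168)
-9 2617 [570.9  12.  166.8] ((569.056396484375, 12.460672378540039), (51.80989456176758, 44.48685836791992), 78.318115234375) ((575.6978759765625, 10.994083404541016), 29.045808792114258)
[(array([ 741.7, -315.2,   43.8]), 0.98, (np.float64(39.00224464452691), np.float64(434.6820718349642))), (array([550.1,  14.9, 179.1]), 0.72, (np.float64(316.390734159127), np.float64(244.31994424428638))), (array([ 670.9, -323.7,   37.1]), 0.71, (np.float64(5.146606784251105), np.float64(375.42097046882645)))]
```

View pics/w3.png

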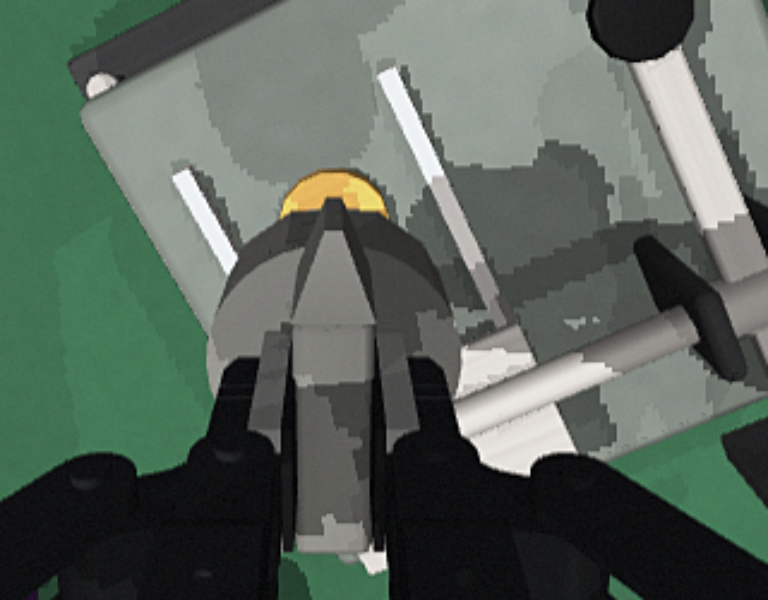

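The nose points along the flat's side, at crop (333,205), with the collar visible just below it. I'll correct the offset and descend to just above the tip.

```bash
python3 -m jog '[{"tx":-0.05,"ty":-0.005,"tz":0.2,"ax":0,"ay":0,"az":0,"grip":-1},{"tx":0,"ty":0,"tz":0.3,"ax":0,"ay":0,"az":0,"grip":-1},{"tx":0,"ty":0,"tz":0.3,"ax":0,"ay":0,"az":0,"grip":-1},{"tx":0,"ty":0,"tz":0.1,"ax":0,"ay":0,"az":0,"grip":-1},{"tx":0,"ty":0,"tz":0,"ax":0,"ay":0,"az":0,"grip":-1},{"tx":0,"ty":0,"tz":0,"ax":0,"ay":0,"az":0,"grip":-1}]'
python3 - <<'E'
from h import *
from scipy.optimize import least_squares
s=state();p=read_camera("wrist");blend(p,s)
go([586,9,125],79.2)
v,u=np.mgrid[0:480,0:640];z=p["range_z"]
c=np.stack([(u-p["cx"])/p["fx"]*z,-(v-p["cy"])/p["fy"]*z,-z,np.ones_like(z)],-1)
P=(c@p["extrinsics"].T)[...,:3][z>0];t=s["position"]
K=P[(np.hypot(*(P-t)[:,:2].T)<32)&(abs(P[:,2]-t[2]+5)<2.5)]
L=Rt(s).inv().apply(K-t);H=cv2.convexHull(L[:,:2].astype(np.float32))[:,0]
H=H[(H[:,0]>5)]
f=least_squares(lambda a:np.hypot(H[:,0]-a[0],H[:,1]-a[1])-26,[0,0],loss="soft_l1",f_scale=.5)
print(len(K),len(H),"axis in tool xy",f.x,np.round(f.fun,1))
E
```

```text
clock: 11.1
position: [586.3, 8.8, 127.2]
orientation: [0.0, 0.095, 0.995, -0.0]
wrist_force: [0.1, -0.1, -1.9]
width: 12.9
grip_force: 68.8
clock 11.15 pos [586.4   8.9 127.5] yaw_y 79.11 tilt z [ 0.001 -0.    -1.   ] F [-0.8  0.1 -1.1] w 12.6 gf 68.8
shift units [0.009 0.001 0.05 ]
az units -0.001 deg 0.1
2496 28 axis in tool xy [ 0.47262457 -0.43916215] [ 0.5  0.1  0.   0.1 -0.  -0.  -0.  -0.   0.1  0.  -0.1 -0.1 -0.  -0.1
 -0.2 -0.2 -0.1 -0.2 -0.2 -0.2 -0.1 -0.1 -0.1 -0.1 -0.1 -0.   0.1  0.2]
```

```bash
python3 -m jog '[{"tx":0.01,"ty":0.008,"tz":0.1,"ax":0,"ay":0,"az":0,"grip":-1},{"tx":0,"ty":0,"tz":0.1,"ax":0,"ay":0,"az":0,"grip":-1},{"tx":0,"ty":0,"tz":0.08,"ax":0,"ay":0,"az":0,"grip":-1},{"tx":0,"ty":0,"tz":0.06,"ax":0,"ay":0,"az":0,"grip":-1},{"tx":0,"ty":0,"tz":0.04,"ax":0,"ay":0,"az":0,"grip":-1},{"tx":0,"ty":0,"tz":0,"ax":0,"ay":0,"az":0,"grip":-1}]'
```

```text
clock: 11.75
position: [585.6, 9.4, 107.9]
orientation: [-0.0, 0.095, 0.995, -0.0]
wrist_force: [-0.4, -0.3, -1.6]
width: 12.7
grip_force: 68.8
```

It slid over the tip with no resistance; continue down.

```bash
python3 -m jog '[{"tx":0,"ty":0,"tz":0.1,"ax":0,"ay":0,"az":0,"grip":-1},{"tx":0,"ty":0,"tz":0.08,"ax":0,"ay":0,"az":0,"grip":-1},{"tx":0,"ty":0,"tz":0.06,"ax":0,"ay":0,"az":0,"grip":-1},{"tx":0,"ty":0,"tz":0.05,"ax":0,"ay":0,"az":0,"grip":-1},{"tx":0,"ty":0,"tz":0,"ax":0,"ay":0,"az":0,"grip":-1}]'
```

```text
clock: 12.25
position: [585.9, 9.5, 93.7]
orientation: [0.0, 0.095, 0.995, 0.0]
wrist_force: [-2.8, -0.1, 7.8]
width: 12.7
grip_force: 70.2
```

```bash
python3 -m jog '[{"tx":0,"ty":0,"tz":0.02,"ax":0,"ay":0,"az":0,"grip":-1},{"tx":0,"ty":0,"tz":0.02,"ax":0,"ay":0,"az":0,"grip":-1},{"tx":0,"ty":0,"tz":0,"ax":0,"ay":0,"az":0,"grip":-1},{"tx":0,"ty":0,"tz":0,"ax":0,"ay":0,"az":0,"grip":-1}]' 110
```

```text
clock: 12.65
position: [585.9, 9.5, 93.3]
orientation: [0.0, 0.095, 0.995, 0.0]
wrist_force: [-12.7, 1.7, 32.6]
width: 11.7
grip_force: 114.1
```

Run:
```python
from h import *
go([586,9,93],79.2)
p=read_camera("side");cv2.imwrite("pics/e.png",cv2.resize(p["pixels"][120:300,200:420,::-1],None,fx=3.2,fy=3.2))
for l in("knob_centre","knob_nose","lever_pad"):print(l,[(np.round(d["xyz"],1),d["conf"]) for d in landmark_of(p,l) if np.hypot(d["xyz"][0]-570,d["xyz"][1]-50)<100])
```

```text
clock 12.65 pos [585.9   9.5  93.3] yaw_y 79.11 tilt z [ 0.001  0.001 -1.   ] F [-12.7   1.7  32.6] w 11.7 gf 114.1
shift units [-0.003 -0.01   0.005]
az units -0.001 deg 0.1
knob_centre [(array([588.1,   6.7,  90.7]), 0.65)]
knob_nose [(array([551.2,  14.7,  93.6]), 0.71)]
lever_pad [(array([534.1, 104.4,  92.7]), 0.53)]
```

View pics/e.png

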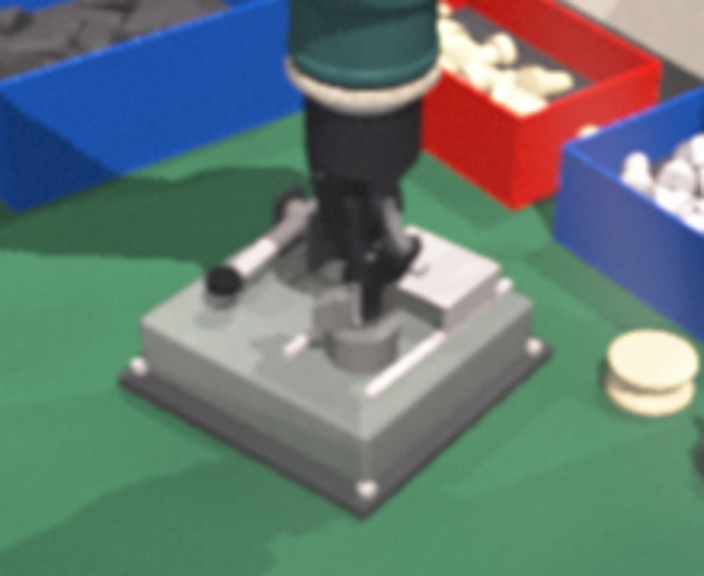

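The knob sits flush on the face at crop (365,345), the lever is still down at (222,280), and the shutter is open.

```bash
python3 -c "
from station import *
print(hand_in())"
```

```text
the job is handed in; nothing more can be done
None
```

I handed the job in at about 13 s with the lever latched and the shutter open. The grey knob is home on the D-spindle, nose on the flat's side, held pressed at about 33 N; the hand-in returned no verdict.

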